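# Seat the keyed spindle in the bench rotator's hub

## Task

Two spindles with black knobs stand in the grey holder: lift out the one with the key on its shaft. Enter its nose in the bore of the upright steel hub on the rotator drive with the key at least 20 degrees off the slot, rest the key lightly on the hub's rim, turn until it slips into the slot, and keep pushing against the sprung ejector until the collar sits on the hub, never with more than 50 N. Finish still gripping the knob and holding the spindle fully home; leave everything else where it is.

Things in the scene. Friction and masses are not known exactly. Their poses are not given: they have to be found in the camera images.
- keyed_spindle_center (a point): centre (half-way up, on the axis) of the keyed spindle, 104 mm tall, 0.13 to 0.21 kg, standing upright in either hole of the holder, its tip 10 mm above the worktop. z points up; the key is on the -x side. Above the tip: steel shaft 20 mm in diameter to 56 mm (lowest 5 mm tapered to 16 mm), collar 33 mm in diameter to 62 mm, neck 18 mm to 66 mm, black knob to 104 mm
- key (a point): lower outer edge of the spindle's brass key: a bar 6 mm wide standing 4 mm out of the shaft (to 14 mm from the axis), 26 to 52 mm above the tip, in sight above the holder. Straight above it the collar has an index tab, 6 mm wide, reaching to 25 mm from the axis, which shows from above which way the key points
- knob (a point): centre of the keyed spindle's round black knob, 28 mm in diameter, 38 mm high, to be gripped from above; on the axis, 33 mm above the spindle's centre and 85 mm above its tip
- plain_spindle_center (a point): centre, half-way up, of the other spindle: the same shape and size but with no key and no index tab; it stands in the other hole, 100 mm away from the first, and is to be left alone
- holder: fixed grey block, 60 (x) by 170 (y) by 30 mm high, origin at the centre of its underside, with two upright round holes of 21.5 mm diameter, 20 mm deep, at y = -50 and +50 mm
- hub: fixed upright steel sleeve of 44 mm outer diameter, 62 mm high, on the rotator drive; it does not turn. Origin on its axis at its underside, 45 mm above the worktop. Bore 22 mm in diameter, open at the top. A keyway (slot) 8 mm wide runs down the whole bore on the hub's -x side, out to 15.5 mm from the axis
- hub_mouth (a point): centre of the bore at the hub's flat top face, 107 mm above the worktop; same axes as the hub (keyway towards -x). The key meets this face when the nose is 26 mm in; fully home (collar on the face) the nose tip is 56 mm below this point and the spindle's centre 4 mm below it
- ejector (a joint): sprung ejector disc in the bore, metres pushed down: 0 at rest, with its top 46 mm below the mouth; 0.010 with the spindle fully home (stop at 0.0115). The spring pushes up with about 4 N at 0 and 9.4 N at 0.010, so a spindle that is let go rises again
- drive_unit: fixed white rotator drive under the hub, 130 by 130 mm, 45 mm high, origin at the centre of its underside
- dropper_bottle: bystander: small dropper bottle, 31 mm in diameter, 94 mm tall, origin at its underside
- label_tape: bystander: roll of white tape lying flat, 62 mm in diameter, 18 mm high
- calculator: bystander: desk calculator, 118 by 72 by 13 mm
- marker_pen: bystander: marker pen lying on the worktop, 125 mm long
- buffer_bottle_a: bystander: white capped bottle, 53 mm in diameter, 118 mm tall, origin at its underside
- buffer_bottle_b: bystander: white capped bottle like the other, behind it
Not all that is in view belongs to the job. Leave any pink look-alike of the part that bears keyed_spindle_center alone.

How it is judged:
By the outcome, as a careful person would: the job done as asked, in the order asked, and still so for the second after the job is handed in, while the arm keeps its last pose, push and grip.
It also fails if it takes over 40 s, if anything falls off the work surface, if the arm or the gripper's body presses on something with over 40 N, if the wrist force passes 120 N, or if a joint passes its speed limit or range.

## Robot

A 7-joint arm with a two-finger parallel gripper is mounted at the origin on a cart in front of the work surface, level with it; the furniture and walls round the work are solid. World frame = base frame: x ahead of the robot, y to its left, z up, the work surface at z = 0. Lengths are in m, angles in rad, forces in N, time in s.
With the tool pointing down it reaches from about 0.425 to 0.875 m from the base axis. Payload 8.4 kg.
Tool frame: the origin (TCP) lies between the finger pads; the fingertips stand 14 mm ahead of it and the grasp point (between the pads) lies 5 mm behind it; z points along the fingers, y is the line along which they close (so a half turn about z gives the same grasp; the last joint's range is limited). The gripper opens to 85 mm and grips with 20 to 120 N. Pads are 22 mm wide; open, the fingers measure 114 mm over their backs; the gripper's body (76 mm by 85 mm) begins 54 mm behind the grasp point. The pads swing forward as they close: fully open they stand 13 mm farther back than shut.
Start: joints at [-1.36, 0.333, 0.04, 1.465, -0.013, 1.343, -0.059], TCP at [0.198, 0.619, 0.245] pointing down, gripper open.
Joint ranges: [-2.58, 2.58], [-0.38, 2.09], [-1.3, 1.39], [0.25, 2.4], [-1.5, 4.64], [0.08, 2.09], [-2.65, 2.65]. Speed limits (rad/s): [2.22, 2.22, 2.79, 2.79, 3.14, 3.14, 3.14].

## Interface

Orientations are given as [roll, pitch, yaw] about the fixed x, y, z axes, in that order (R = Rz(yaw) Ry(pitch) Rx(roll)).
In Python, from station import state, imaging, order, search_frame gives the robot as it stands. The module is installed in compiled form; this text tells all that it offers.
- The arm moves only by the tool arm_command, never from a script. Its argument "deltas" is a list of rows, each a list of 7 numbers: the opening, from 0 (shut) to 1 (fully open), then the shift along the tool's x, y, z as a fraction of full scale, then the turn, a rotation vector about the tool's x, y, z as a fraction of full scale. In form: [[grip, x, y, z, wx, wy, wz], ...]. A call has 1 to 5 rows; each row shifts and turns the commanded pose from where the row before left it, along the tool's axes as they then stand; what a row does not reach is not made up. Full scale, the value 1, is 800 mm for a shift and 180 degrees for a turn. A row lasts 1/10 s, in which the tool goes at most 50 mm and 8.59 degrees, less where a joint would pass 70% of its speed; a pose out of reach is approached as far as the arm can. A call with a number of a shift or a turn outside -1 to 1 is refused whole. A call with a gripper value outside its range is refused whole. The fingers move at their own pace and stop on an object; "squeeze" is the grip in N (left out, the last holds). Time passes only in rows, so rows that do not move let the fingers close. It gives the time, the measured TCP pose, the force, the opening and the grip force at its end, in the units of the state.
- state(): the state, without advancing time (a new reading comes with each control period).
- imaging.grab_frame(name): name is "scene" or "top" or "wrist"; returns (picture, depth): 400x640x3 uint8, red, green, blue; 400x640 float32, m along the optical axis (not along the pixel's ray), 0 where there is no reading.
- imaging.get_calibration(name): a dict with "vertical_fov" (degrees; the focal length in pixels is half the picture's height over the tangent of half this angle, whatever the lens; pixels are square), "cx", "cy" (the principal point, pixels), "camera_from_world" (4x4, takes a point from world to camera coordinates); the wrist camera has in their place "T_tool_cam" (4x4, takes a point from camera to tool coordinates, whose origin is the TCP and whose axes are the flange's). Camera axes: x right, y down, z forward; pixel columns grow to the right and rows downward; lengths in m; the calibration is good to about 2 mm. A picture is of the moment at which its call begins: read the wrist's pose just before it. get_calibration takes no time and is no camera call.
- order.job_done(): hands the job in; it is judged then, once.
Trained networks look in the newest picture that a camera, given by its name, has taken for a name from the list of things; names that differ only in an ending like _2 or _b are one class to them, and where a whole thing is asked for, a point or a joint stands for the part that bears it (a point fixed in the world has none). Each returns a list of dicts, best first, with "conf" (0 to 1); they miss things now and then, are a little off and sometimes report something else, mostly with a low value. They report only what shows in the picture. A call takes as long as a camera call. They do not tell look-alikes from the thing itself.
- search_frame(camera, target): "location" ([column, row] in pixels, amid what is visible of it).
The state is a dict: "time": time; "qpos": joint angles; "joint_vel": joint speeds; "effort": joint torques, N m; "tool_pos": TCP position; "eef_rot": TCP orientation; "wrist_force": force on the tool from outside, world axes, zero at the start; "wrist_torque": the same for the moment, N m; "opening": finger opening in m; "finger_force": force on a finger pad.
Only numpy, scipy, OpenCV 4.12 (cv2) and the standard library are available. Lean on these libraries where they do the work, as an engineer would, in place of code of your own. Each camera call takes 0.05 s, during which the arm holds its last target. There are 200 camera calls.

## Working session

There is one attempt and no reset: what is moved stays moved. The work goes in short steps, Python scripts to look and compute and a tool call to move; the robot and the scene stay as the last step left them, time stands still between calls to the robot, and variables do not carry over. Pictures are saved under pics/ and viewed, at most 10 in all, crops included, and the job is handed in when it is done.

Besides the shell and the picture viewer there is one more tool, called after "Call:" as name([rows], argument=value, ...), one row to a line, values as JSON. arm_command: Moves the arm, as the interface text tells. Its arguments: {"type":"object","properties":{"deltas":{"type":"array","items":{"type":"array","items":{"type":"number","minimum":-1,"maximum":1}}},"squeeze":{"type":"number"}},"required":["deltas"]}

```bash
mkdir -p pics; cat > h.py <<'E'
import numpy as np, cv2
from station import state, imaging, order, search_frame
from scipy.spatial.transform import Rotation as R
def cal(n):
    c=imaging.get_calibration(n); f=200/np.tan(np.radians(c["vertical_fov"])/2); return c,f
def wfc(n,s=None):
    c,f=cal(n)
    if n=="wrist":
        s=s or state(); T=np.eye(4); T[:3,:3]=R.from_euler("xyz",s["eef_rot"]).as_matrix(); T[:3,3]=s["tool_pos"]
        return T@np.array(c["T_tool_cam"])
    return np.linalg.inv(np.array(c["camera_from_world"]))
def pt(n,u,v,d,W):
    c,f=cal(n); return (W@np.array([(u-c["cx"])/f*d,(v-c["cy"])/f*d,d,1]))[:3]
def cloud(n,d,W):
    c,f=cal(n); v,u=np.indices(d.shape); P=np.stack([(u-c["cx"])/f*d,(v-c["cy"])/f*d,d,np.ones_like(d)],-1)
    return (P@W.T)[...,:3]
def save(p,n): cv2.imwrite("pics/"+n+".png",p[...,::-1])
E
python3 - <<'E'
from h import *
s=state(); print({k:np.round(v,3) for k,v in s.items()})
for n in ["scene","top"]:
    p,d=imaging.grab_frame(n); save(p,n+"0"); W=wfc(n); np.savez(n+"0",p=p,d=d,W=W)
    print(n,np.round(W,3).tolist(), cal(n)[1])
    for t in ["keyed_spindle_center","key","knob","plain_spindle_center","holder","hub","hub_mouth","drive_unit"]:
        for r in search_frame(n,t)[:3]:
            u,v=r["location"]; dd=d[int(v),int(u)]
            print(t,round(r["conf"],2),np.round([u,v]),np.round(pt(n,u,v,dd,W),3))
E
```

```text
{'time': np.float64(0.0), 'qpos': array([-1.36 ,  0.334,  0.04 ,  1.466, -0.013,  1.343, -0.059]), 'joint_vel': array([ 0.002, -0.   ,  0.   , -0.002, -0.002,  0.002, -0.001]), 'effort': array([-0.0000e+00, -6.5857e+01,  1.3650e+00, -4.0553e+01,  1.7000e-02,
        1.3000e-02, -0.0000e+00]), 'tool_pos': array([0.198, 0.619, 0.244]), 'eef_rot': array([-3.14 ,  0.   ,  2.832]), 'wrist_force': array([0.775, 0.507, 0.028]), 'wrist_torque': array([0.018, 0.036, 0.04 ]), 'finger_force': np.float64(0.0), 'opening': np.float64(0.085)}
scene [[0.853, -0.389, 0.347, 0.133], [-0.521, -0.646, 0.558, -0.721], [0.007, -0.657, -0.754, 1.045], [0.0, 0.0, 0.0, 1.0]] 383.9224468856622
keyed_spindle_center 0.75 [356. 277.] [ 0.503 -0.313  0.092]
keyed_spindle_center 0.75 [358. 236.] [ 0.593 -0.199  0.085]
keyed_spindle_center 0.45 [372. 264.] [ 0.584 -0.285  0.056]
key 0.79 [354. 278.] [ 0.499 -0.311  0.086]
key 0.55 [374. 257.] [ 0.584 -0.29   0.097]
key 0.48 [362. 238.] [ 0.6   -0.206  0.079]
knob 0.75 [353. 277.] [ 0.497 -0.309  0.091]
knob 0.72 [359. 238.] [ 0.595 -0.202  0.08 ]
knob 0.54 [371. 25
[... 239 characters left out ...]
b 0.26 [351. 339.] [ 0.415 -0.428  0.01 ]
hub_mouth 0.66 [275. 171.] [0.498 0.173 0.098]
drive_unit 0.57 [274. 184.] [0.484 0.167 0.045]
drive_unit 0.35 [272. 229.] [ 0.388 -0.015  0.053]
top [[0.008, -0.998, 0.066, 0.479], [-1.0, -0.008, -0.006, -0.015], [0.006, -0.066, -0.998, 1.423], [0.0, 0.0, 0.0, 1.0]] 378.410900310166
key 0.59 [401. 226.] [ 0.507 -0.299  0.115]
knob 0.52 [394. 202.] [ 0.59  -0.278  0.102]
knob 0.49 [371. 200.] [ 0.598 -0.198  0.1  ]
knob 0.45 [399. 228.] [ 0.5   -0.294  0.114]
plain_spindle_center 0.61 [371. 229.] [ 0.497 -0.197  0.113]
holder 0.92 [384. 228.] [ 0.5   -0.256  0.025]
hub 0.6 [260. 228.] [0.496 0.195 0.057]
hub_mouth 0.46 [261. 230.] [0.491 0.193 0.058]
```

```bash
python3 - <<'E'
import numpy as np,cv2
a=np.load("scene0.npz")["p"][...,::-1];b=np.load("top0.npz")["p"][...,::-1]
c=cv2.resize(a[210:310,290:423],(800,600),interpolation=cv2.INTER_CUBIC);cv2.imwrite("pics/c1.png",c)
E
```

```text
(no output)
```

View pics/scene0.png

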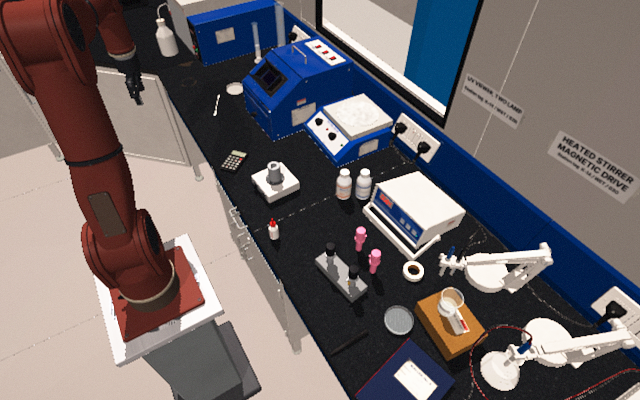

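View pics/c1.png

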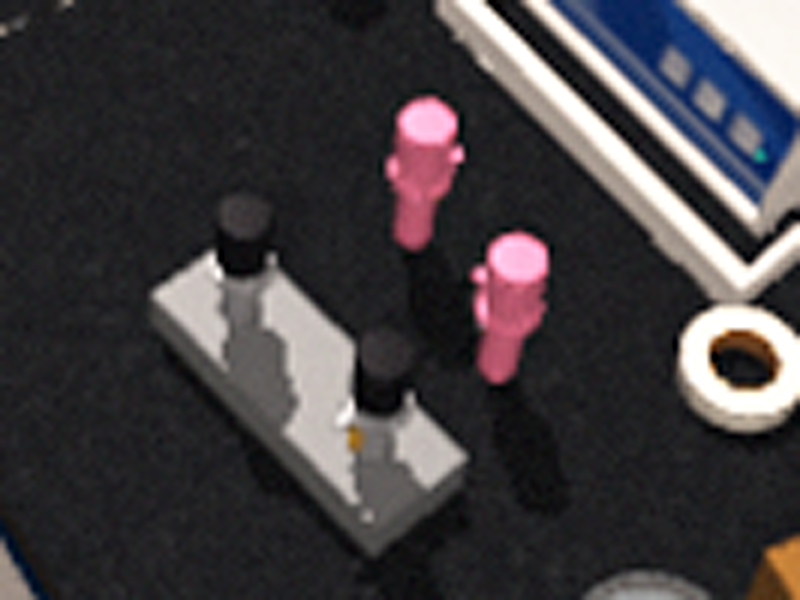

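View pics/top0.png

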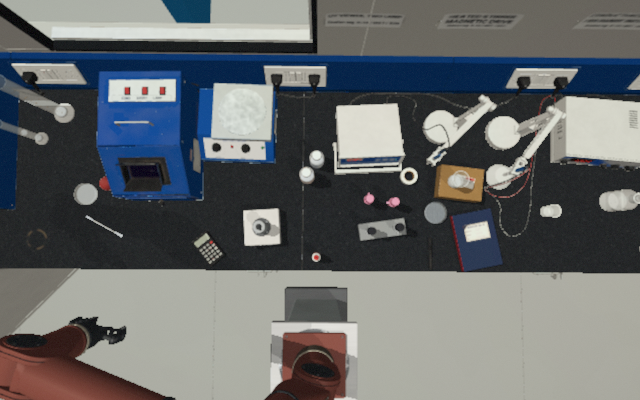

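The two black knobs at scene (331,254) and (354,277) are the candidates. The one at (354,277) has the brass key and index tab, so it is the keyed spindle. The pink ones at (360,238) and (374,260) are look-alikes. Next I measure it with depth.

```bash
python3 - <<'E'
from h import *
for n in ["scene","top"]:
    z=np.load(n+"0.npz"); P=cloud(n,z["d"],z["W"]); p=z["p"].astype(int)
    x,y,h=P[...,0],P[...,1],P[...,2]
    def rep(t,m):
        q=P[m]; 
        if len(q)<4: print(n,t,len(q)); return
        c,r=cv2.minEnclosingCircle(q[:,:2].astype(np.float32)); print(n,t,len(q),"med",np.round(np.median(q,0),4),"circ",np.round(c,4),round(r,4))
    box=lambda a,b,c,d:(x>a)&(x<b)&(y>c)&(y<d)
    rep("keyed",box(.46,.54,-.34,-.26)&(h>.105)&(h<.125)&(p.sum(-1)<200))
    rep("plain",box(.46,.54,-.24,-.16)&(h>.105)&(h<.125)&(p.sum(-1)<200))
    rep("hubtop",box(.44,.56,.12,.25)&(h>.099)&(h<.115))
    m=box(.4,.6,.08,.3)&(h>.036)&(h<.054)
    print("drive",n,cv2.minAreaRect(P[m][:,:2].astype(np.float32)))
    m=box(.42,.58,-.38,-.14)&(h>.023)&(h<.036)
    print("holder",n,cv2.minAreaRect(P[m][:,:2].astype(np.float32)))
E
```

```text
scene keyed 82 med [ 0.503  -0.3002  0.1132] circ [ 0.5035 -0.2989] 0.0147
scene plain 72 med [ 0.4886 -0.2021  0.1126] circ [ 0.4893 -0.2004] 0.0145
scene hubtop 88 med [0.5019 0.1904 0.1053] circ [0.5024 0.1916] 0.0222
drive scene ((0.500332236289978, 0.19224753975868225), (0.13384012877941132, 0.13329996168613434), 3.7089662551879883)
holder scene ((0.49814069271087646, -0.24914604425430298), (0.06368448585271835, 0.17140978574752808), 8.230892181396484)
top keyed 41 med [ 0.5032 -0.2961  0.1134] circ [ 0.5032 -0.2955] 0.0118
top plain 39 med [ 0.4887 -0.199   0.1139] circ [ 0.4883 -0.1979] 0.0121
top hubtop 100 med [0.4997 0.1927 0.1061] circ [0.4999 0.1929] 0.0219
drive top ((0.4993348717689514, 0.19241240620613098), (0.1318584382534027, 0.12982197105884552), 3.8932676315307617)
holder top ((0.4959564805030823, -0.24959272146224976), (0.05971001833677292, 0.17004679143428802), 8.27973461151123)
```

Call:
arm_command([
  [1,0,0,0,0,0,0.0446],
  [1,0,0,0,0,0,0.0446],
  [1,0,0,0,0,0,0.0446],
  [1,0,0,0,0,0,0.0446],
  [1,0,0,0,0,0,0.0446],
])

```text
time: 1.4
tool_pos: [0.1982, 0.619, 0.2453]
eef_rot: [-3.142, 0.0, 2.125]
wrist_force: [0.5, 0.2, 1.2]
opening: 0.0857
finger_force: 0.0
```

Call:
arm_command([
  [1,0,0,0,0,0,0.0446],
  [1,0,0,0,0,0,0.0446],
  [1,0,0,0,0,0,0.0446],
  [1,0,0,0,0,0,0.0446],
  [1,0,0,0,0,0,0],
])

```text
time: 1.9
tool_pos: [0.1981, 0.6191, 0.2453]
eef_rot: [3.141, 0.0, 1.569]
wrist_force: [-0.5, -0.5, 0.4]
opening: 0.0853
finger_force: 0.0
```

Call:
arm_command([
  [1,-0.0487,0.0343,0,0,0,0],
  [1,-0.0487,0.0343,0,0,0,0],
  [1,-0.0487,0.0343,0,0,0,0],
  [1,-0.0487,0.0343,0,0,0,0],
  [1,-0.0487,0.0343,0,0,0,0],
])

```text
time: 2.4
tool_pos: [0.3362, 0.4225, 0.2455]
eef_rot: [3.141, -0.001, 1.576]
wrist_force: [-0.3, 1.1, -1.1]
opening: 0.0852
finger_force: 0.0
```

Call:
arm_command([
  [1,-0.0487,0.0343,0,0,0,0],
  [1,-0.0487,0.0343,0,0,0,0],
  [1,-0.0487,0.0343,0,0,0,0],
  [1,-0.0487,0.0343,0,0,0,0],
  [1,-0.0487,0.0343,0,0,0,0],
])

```text
time: 2.9
tool_pos: [0.4734, 0.2277, 0.2457]
eef_rot: [3.141, -0.001, 1.576]
wrist_force: [0.2, 0.7, 0.8]
opening: 0.0853
finger_force: 0.0
```

```bash
python3 - <<'E'
from h import *
s=state(); print(np.round(s["tool_pos"],4),np.round(s["eef_rot"],3),np.round(s["qpos"],2)); print(np.round(cal("wrist")[0]["T_tool_cam"],3), cal("wrist")[1])
p,d=imaging.grab_frame("wrist"); W=wfc("wrist",s); np.savez("w1",p=p,d=d,W=W); save(p,"w1")
print(search_frame("wrist","hub_mouth"))
E
```

```text
[0.4734 0.2277 0.2457] [ 3.141e+00 -1.000e-03  1.576e+00] [-1.04  0.07  0.54  1.79 -0.04  1.29 -0.49]
[[ 0.    -0.96  -0.281  0.071]
 [ 1.     0.     0.    -0.001]
 [-0.    -0.281  0.96  -0.128]
 [ 0.     0.     0.     1.   ]] 288.17043795971773
[{'location': [343.7, 219.5], 'conf': 0.72}]
```

View pics/w1.png

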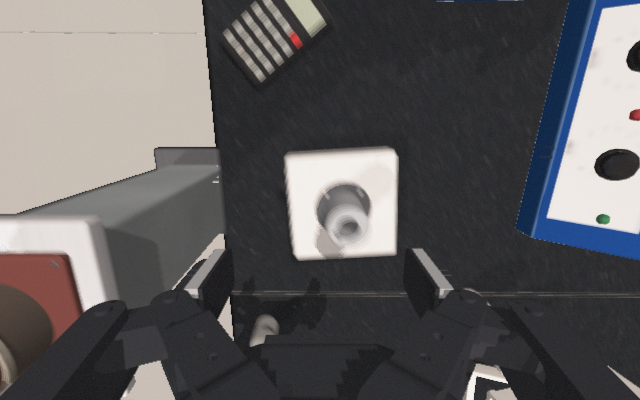

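The wrist view shows the hub's mouth at about (347,226) and the drive nearly square to the axes. I'll measure it and enlarge to see the slot.

```bash
python3 - <<'E'
from h import *
z=np.load("w1.npz"); P=cloud("wrist",z["d"],z["W"]); h=P[...,2]; x,y=P[...,0],P[...,1]
b=(x>.4)&(x<.6)&(y>.1)&(y<.3)
q=P[b&(h>.101)&(h<.112)]; print(len(q),np.median(q[:,2]),cv2.minEnclosingCircle(q[:,:2].astype(np.float32)))
# rectified top-face ortho, 0.2 mm/px, at z=.107, 44 px/.. from colour
n="wrist"; c,f=cal(n); Wi=np.linalg.inv(z["W"]); S=.0001
g=np.arange(-300,300); X=.5-.0+g[None,:]*S+0*g[:,None]; Y=.1925-g[:,None]*S+0*g[None,:]
Q=np.stack([X,Y,0*X+.107,0*X+1],-1)@Wi.T
u=Q[...,0]/Q[...,2]*f+c["cx"]; v=Q[...,1]/Q[...,2]*f+c["cy"]
o=cv2.remap(z["p"],u.astype(np.float32),v.astype(np.float32),cv2.INTER_CUBIC); save(o,"hubortho")
q=P[b&(h>.04)&(h<.05)]; print(cv2.minAreaRect(q[:,:2].astype(np.float32)))
E
```

```text
1144 0.10645664404466301 ((0.500658392906189, 0.1952662318944931), 0.02229398675262928)
((0.5007045269012451, 0.19570103287696838), (0.1273578256368637, 0.12745265662670135), 3.52578067779541)
```

View pics/hubortho.png

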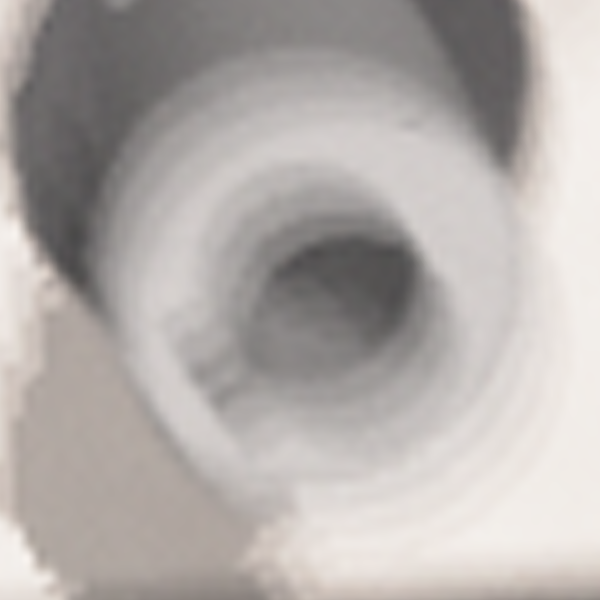

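The slot seems to sit at lower left, around (190,370), well rotated from -x. I need a closer look before deciding.

Call:
arm_command([
  [1,-0.0229,0.0113,0.0417,0,0,0],
  [1,-0.0229,0.0113,0.0417,0,0,0],
  [1,-0.0229,0.0113,0.0417,0,0,0],
  [1,0,0,0,0,0,0],
])

```text
time: 3.4
tool_pos: [0.4982, 0.1708, 0.1415]
eef_rot: [-3.137, 0.004, 1.571]
wrist_force: [-1.1, 0.2, -0.1]
opening: 0.0854
finger_force: 0.0
```

```bash
cat >> h.py <<'E'
def ortho(p,W,c0,z0,S=.0001,N=300,n="wrist"):
    c,f=cal(n); Wi=np.linalg.inv(W); g=np.arange(-N,N)
    X=c0[0]+g[None,:]*S+0*g[:,None]; Y=c0[1]-g[:,None]*S+0*g[None,:]
    Q=np.stack([X,Y,0*X+z0,0*X+1],-1)@Wi.T
    return cv2.remap(p,(Q[...,0]/Q[...,2]*f+c["cx"]).astype(np.float32),(Q[...,1]/Q[...,2]*f+c["cy"]).astype(np.float32),cv2.INTER_CUBIC)
E
python3 - <<'E'
from h import *
s=state(); print(np.round(s["tool_pos"],4),np.round(s["eef_rot"],3))
p,d=imaging.grab_frame("wrist"); W=wfc("wrist",s); np.savez("w2",p=p,d=d,W=W)
P=cloud("wrist",d,W); h=P[...,2]; x,y=P[...,0],P[...,1]
b=(x>.4)&(x<.6)&(y>.1)&(y<.3)
q=P[b&(h>.1)&(h<.112)]; print(len(q),np.median(q[:,2]),cv2.minEnclosingCircle(q[:,:2].astype(np.float32)))
o=ortho(p,W,(.5,.1945),.107,1e-4)
# height map beside it
m=b&(h>.1045)&(abs(x-.5)<.03)&(abs(y-.1945)<.03)
o2=np.zeros((600,600,3),np.uint8)
for X,Y,H in P[b&(h>.05)]:
    cv2.circle(o2,(int(300+(X-.5)*1e4),int(300-(Y-.1945)*1e4)),3,(0,200,0) if H>.1035 else (200,0,0),-1)
o=np.hstack([o,o2]); o=cv2.resize(o,(800,400),interpolation=cv2.INTER_AREA); save(o,"w2")
E
```

```text
[0.4982 0.1708 0.1415] [-3.137  0.004  1.571]
3224 0.10645309348584514 ((0.50052809715271, 0.1950690895318985), 0.022290877997875214)
```

View pics/w2.png

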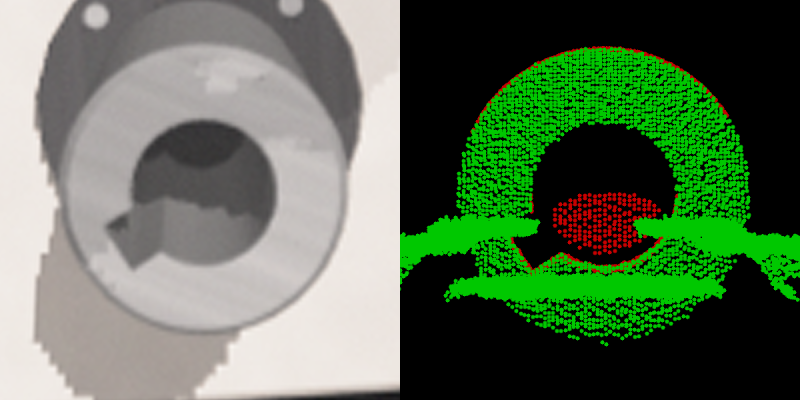

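The slot is clear now: it points to world angle of about 213° (33° from -x towards -y), and the bore centre is near (0.5006, 0.1954). Next is the keyed spindle.

Call:
arm_command([
  [1,0,0,-0.045,0,0,0],
  [1,0,0.006,-0.045,0,0,0],
  [1,-0.0586,0,0,0,0,0],
  [1,-0.0586,0,0,0,0,0],
  [1,-0.0586,0,0,0,0,0],
])

```text
time: 3.95
tool_pos: [0.505, 0.0338, 0.2194]
eef_rot: [3.139, -0.002, 1.576]
wrist_force: [1.8, 0.1, -0.6]
opening: 0.0853
finger_force: 0.0
```

Call:
arm_command([
  [1,-0.0586,0,0,0,0,0],
  [1,-0.0586,0,0,0,0,0],
  [1,-0.0586,0,0,0,0,0],
  [1,-0.0586,0,0,0,0,0],
  [1,-0.0586,0,0,0,0,0],
])

```text
time: 4.45
tool_pos: [0.5055, -0.2012, 0.2193]
eef_rot: [3.138, -0.001, 1.575]
wrist_force: [1.8, 0.5, -0.0]
opening: 0.0856
finger_force: 0.0
```

Call:
arm_command([
  [1,-0.0586,0,0,0,0,0],
  [1,-0.0586,0,0,0,0,0],
  [1,0,0,0,0,0,0],
])

```text
time: 4.75
tool_pos: [0.5032, -0.3008, 0.2191]
eef_rot: [3.14, 0.004, 1.566]
wrist_force: [-0.5, -0.1, -0.7]
opening: 0.0854
finger_force: 0.0
```

```bash
python3 - <<'E'
from h import *
s=state(); print(np.round(s["tool_pos"],4),np.round(s["eef_rot"],3),np.round(s["qpos"],2))
p,d=imaging.grab_frame("wrist"); W=wfc("wrist",s); np.savez("w3",p=p,d=d,W=W)
P=cloud("wrist",d,W); h=P[...,2]; x,y=P[...,0],P[...,1]
for c in [(.503,-.298),(.4886,-.199)]:
    b=(abs(x-c[0])<.03)&(abs(y-c[1])<.03)&(h>.108)&(h<.12)
    q=P[b]; print(len(q),np.median(q,0),cv2.minEnclosingCircle(q[:,:2].astype(np.float32)))
o=np.hstack([ortho(p,W,(.503,-.298),.114,1e-4),ortho(p,W,(.503,-.298),.072,1e-4)]); save(cv2.resize(o,(800,400),interpolation=cv2.INTER_AREA),"w3")
E
```

```text
[ 0.5032 -0.3008  0.2191] [3.14  0.004 1.566] [-0.31  0.3   0.94  1.7  -0.25  1.27  0.68]
840 [ 0.5033232  -0.29590992  0.1134415 ] ((0.5033644437789917, -0.2970716953277588), 0.014492837712168694)
1180 [ 0.489054   -0.19852087  0.11345538] ((0.4890665113925934, -0.19813700020313263), 0.014510462991893291)
```

View pics/w3.png

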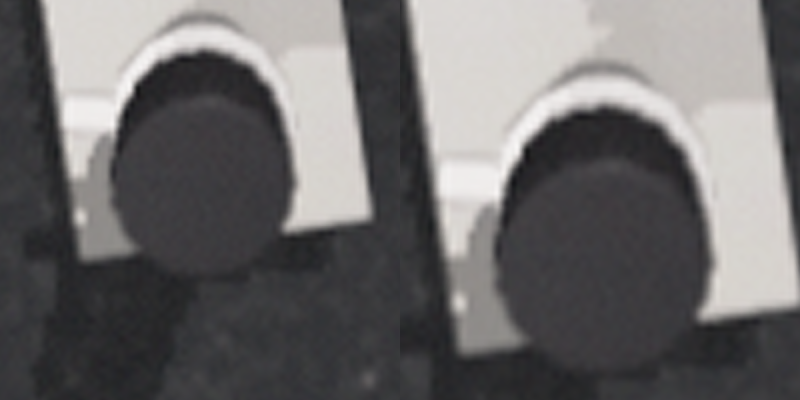

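```bash
python3 - <<'E'
from h import *
z=np.load("w3.npz"); P=cloud("wrist",z["d"],z["W"]); h=P[...,2]; dx=P[...,0]-.5034; dy=P[...,1]+.2971; r=np.hypot(dx,dy)
m=(h>.066)&(h<.0765)&(r>.0185)&(r<.027); q=np.c_[dx[m],dy[m],h[m]]; print(len(q),q.mean(0),q.min(0),q.max(0)); print(np.degrees(np.arctan2(q[:,1].mean(),q[:,0].mean())))
p=z["p"].astype(int); 
E
```

```text
42 [-0.02158472  0.00112755  0.07078686] [-0.02461556 -0.00185407  0.06897506] [-0.01854782  0.00384797  0.07173366]
177.0096715917779
```

Call:
arm_command([
  [1,0.0046,0,0.039,0,0,0],
  [1,0,0,0.039,0,0,0],
  [1,0,0,0.039,0,0,0],
  [1,0,0,0.039,0,0,0],
  [1,0,0,0,0,0,0],
])

```text
time: 5.3
tool_pos: [0.5041, -0.287, 0.0899]
eef_rot: [-3.137, -0.003, 1.576]
wrist_force: [0.1, 0.9, -0.3]
opening: 0.0853
finger_force: 0.0
```

Call:
arm_command([
  [1,0,0,0,0,0,0],
])

```text
time: 5.4
tool_pos: [0.5056, -0.2894, 0.0937]
eef_rot: [3.141, -0.0, 1.574]
wrist_force: [0.7, 0.3, -0.1]
opening: 0.0855
finger_force: 0.0
```

```bash
python3 - <<'E'
from h import *
s=state(); print({k:np.round(s[k],4) for k in ["tool_pos","eef_rot","joint_vel","wrist_force","qpos"]})
E
```

```text
{'tool_pos': array([ 0.5056, -0.2894,  0.0937]), 'eef_rot': array([ 3.1411e+00, -5.0000e-04,  1.5736e+00]), 'joint_vel': array([ 0.0026, -0.0202,  0.0231, -0.0245,  0.0017, -0.0009,  0.0001]), 'wrist_force': array([ 0.715 ,  0.3198, -0.1076]), 'qpos': array([-0.2474,  0.4348,  0.8604,  1.8375, -0.3795,  1.0425,  0.7656])}
```

Call:
arm_command([
  [1,-0.0096,-0.0028,0,0,0,0],
  [1,0,0,0,0,0,0],
  [1,0,0,0,0,0,0],
  [1,0,0,0,0,0,0],
])

```text
time: 5.8
tool_pos: [0.5025, -0.2985, 0.0931]
eef_rot: [3.141, 0.0, 1.571]
wrist_force: [0.4, -1.0, 0.2]
opening: 0.0849
finger_force: 0.0
```

```bash
python3 - <<'E'
from h import *
s=state(); print(np.round(s["tool_pos"],4),np.round(s["eef_rot"],3),np.round(s["joint_vel"],3))
p,d=imaging.grab_frame("wrist"); W=wfc("wrist",s)
P=cloud("wrist",d,W); h=P[...,2]; x,y=P[...,0],P[...,1]
r=np.hypot(x-.5034,y+.2971); b=(r<.02)&(h>.110)&(h<.12)
q=P[b]; print(len(q),np.median(q,0),cv2.minEnclosingCircle(q[:,:2].astype(np.float32)))
E
```

```text
[ 0.5025 -0.2985  0.0931] [3.141 0.    1.571] [ 0.     0.004 -0.005  0.006 -0.001 -0.001  0.001]
3020 [ 0.50336988 -0.2951843   0.11347663] ((0.5033666491508484, -0.29668721556663513), 0.01446082629263401)
```

Call:
arm_command([
  [1,0.002,0.001,0,0,0,0],
  [0,0,0,0,0,0,0],
  [0,0,0,0,0,0,0],
  [0,0,0,0,0,0,0],
  [0,0,0,0,0,0,0],
], squeeze=70)

```text
time: 6.35
tool_pos: [0.5029, -0.2968, 0.0924]
eef_rot: [-3.141, 0.0, 1.571]
wrist_force: [0.2, 0.1, 1.0]
opening: 0.0281
finger_force: 1.0
```

Call:
arm_command([
  [0,0,0,0,0,0,0],
  [0,0,0,0,0,0,0],
  [0,0,0,0,0,0,0],
])

```text
time: 6.65
tool_pos: [0.5031, -0.2968, 0.0926]
eef_rot: [3.141, 0.0, 1.571]
wrist_force: [-0.6, -0.1, 3.4]
opening: 0.0266
finger_force: 68.6
```

Call:
arm_command([
  [0,0,0,-0.025,0,0,0],
  [0,0,0,-0.035,0,0,0],
  [0,0,0,-0.035,0,0,0],
  [0,0,0,-0.035,0,0,0],
  [0,0,0,-0.035,0,0,0],
])

```text
time: 7.15
tool_pos: [0.5025, -0.2966, 0.2251]
eef_rot: [-3.141, -0.0, 1.571]
wrist_force: [0.9, -0.1, -2.5]
opening: 0.0265
finger_force: 70.0
```

Call:
arm_command([
  [0,0.02,0,0,0,0,0],
  [0,0.04,0,0,0,0,0],
  [0,0.0473,0,0,0,0,0],
  [0,0.0473,0,0,0,0,0],
  [0,0.0473,0,0,0,0,0],
])

```text
time: 7.65
tool_pos: [0.5024, -0.1338, 0.224]
eef_rot: [-3.141, -0.0, 1.57]
wrist_force: [1.3, 0.4, -1.7]
opening: 0.0266
finger_force: 70.0
```

Call:
arm_command([
  [0,0.0473,0,0,0,0,0],
  [0,0.0473,0,0,0,0,0],
  [0,0.0473,0,0,0,0,0],
  [0,0.0473,0,0,0,0,0],
  [0,0.0473,0,0,0,0,0],
])

```text
time: 8.15
tool_pos: [0.5024, 0.0554, 0.2241]
eef_rot: [-3.141, -0.0, 1.571]
wrist_force: [1.3, 0.6, -2.6]
opening: 0.0263
finger_force: 70.0
```

Call:
arm_command([
  [0,0.0473,0,0,0,0,0],
  [0,0.0473,0,0,0,0,0],
  [0,0.03,0,0,0,0,0],
  [0,0,0,0,0,0,0],
  [0,0,0,0,0,0,0],
])

```text
time: 8.65
tool_pos: [0.5027, 0.1536, 0.2239]
eef_rot: [-3.141, 0.001, 1.572]
wrist_force: [-0.5, -0.6, -1.4]
opening: 0.0262
finger_force: 70.0
```

Call:
arm_command([
  [0,0,0,0,0,0,0],
  [0,0,0,0,0,0,0],
])

```text
time: 8.85
tool_pos: [0.5031, 0.1524, 0.2244]
eef_rot: [-3.141, 0.0, 1.569]
wrist_force: [-0.1, 0.2, -2.0]
opening: 0.0264
finger_force: 70.0
```

Call:
arm_command([
  [0,0.027,-0.0035,0,0,0,0],
  [0,0.0264,0,0,0,0,0],
  [0,0,0,0,0,0,0],
  [0,0,0,0,0,0,0],
  [0,0,0,0,0,0,0],
])

```text
time: 9.35
tool_pos: [0.5004, 0.1958, 0.2244]
eef_rot: [-3.142, 0.0, 1.57]
wrist_force: [0.6, -0.4, -1.8]
opening: 0.0267
finger_force: 70.0
```

```bash
python3 - <<'E'
from h import *
s=state(); print(np.round(s["tool_pos"],4),np.round(s["eef_rot"],3),np.round(s["joint_vel"],3),np.round(s["wrist_force"],2),np.round(s["qpos"],2))
p,d=imaging.grab_frame("wrist"); W=wfc("wrist",s); np.savez("w4",p=p,d=d,W=W)
P=cloud("wrist",d,W); h=P[...,2]; x,y=P[...,0],P[...,1]; T=s["tool_pos"]
k=(np.hypot(x-T[0],y-T[1])<.025)&(h>T[2]+.014)&(h<T[2]+.027)&(p.astype(int).sum(-1)<250); q=P[k]
print(len(q),np.median(q,0)-T); c,r=cv2.minEnclosingCircle(q[:,:2].astype(np.float32)); print(np.array(c)-T[:2],r)
tz=T[2]-.0826+.062
m=(abs(h-tz)<.005)&(np.hypot(x-T[0],y-T[1])<.028)&(np.hypot(x-T[0],y-T[1])>.018); q=P[m]; print(len(q),q.mean(0)-T if len(q) else 0)
b=(h>.103)&(h<.111)&(abs(x-.5)<.03)&(abs(y-.195)<.03); q=P[b]; print(len(q))
if len(q)>50: print(cv2.minEnclosingCircle(q[:,:2].astype(np.float32)))
z=ortho(p,W,T[:2],tz,1e-4); p2,d2=imaging.grab_frame("scene"); np.savez("s4",p=p2,d=d2,W=wfc("scene"))
sc=cv2.resize(p2[110:230,215:335],(600,600),interpolation=cv2.INTER_CUBIC)
save(cv2.resize(np.hstack([p[:,120:520],cv2.resize(sc,(400,400))]),(800,400)),"w4")
E
```

```text
[0.5004 0.1958 0.2244] [-3.142  0.     1.57 ] [ 0.006 -0.004  0.006  0.001 -0.001 -0.001  0.002] [ 0.57 -0.41 -1.78] [-1.02  0.12  0.62  1.79 -0.07  1.25 -0.38]
3931 [-0.00035216  0.00264818  0.02087229]
[-3.20177128e-05  6.68719557e-03] 0.024147044867277145
25 [-0.02399276  0.00228293 -0.02252007]
1057
((0.5005595684051514, 0.1952335089445114), 0.02216668426990509)
```

View pics/w4.png

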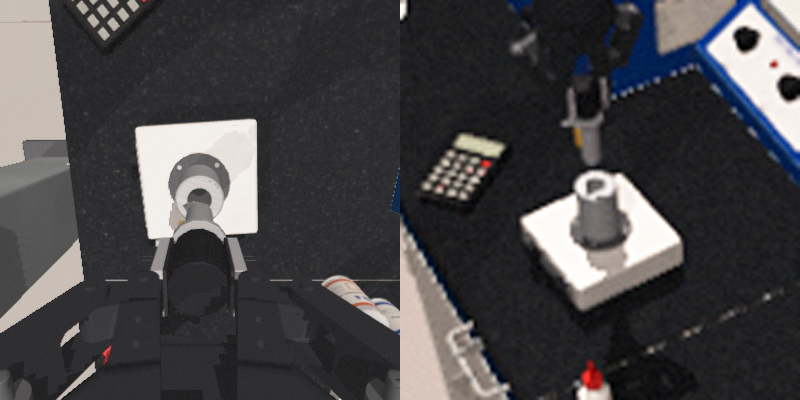

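The grip is good, with the spindle upright and its key about 36° off the slot. I'll descend to enter the nose.

Call:
arm_command([
  [0,-0.0008,0,0.02,0,0,0],
  [0,0,0,0.018,0,0,0],
  [0,0,0,0.008,0,0,0],
  [0,0,0,0.006,0,0,0],
  [0,0,0,0,0,0,0],
])

```text
time: 9.95
tool_pos: [0.5, 0.1955, 0.1823]
eef_rot: [-3.141, 0.001, 1.571]
wrist_force: [-0.2, -0.1, -1.6]
opening: 0.0264
finger_force: 70.0
```

Call:
arm_command([
  [0,0,0,0.006,0,0,0],
  [0,0,0,0,0,0,0],
  [0,0,0,0,0,0,0],
])

```text
time: 10.25
tool_pos: [0.5003, 0.1958, 0.1782]
eef_rot: [3.141, -0.0, 1.571]
wrist_force: [0.2, -0.3, -1.9]
opening: 0.0267
finger_force: 70.0
```

Call:
arm_command([
  [0,0,0,0.007,0,0,0],
  [0,0,0,0.006,0,0,0],
  [0,0,0,0,0,0,0],
  [0,0,0,0,0,0,0],
])

```text
time: 10.65
tool_pos: [0.5001, 0.1956, 0.1674]
eef_rot: [-3.141, 0.0, 1.571]
wrist_force: [0.3, 0.4, -2.4]
opening: 0.0266
finger_force: 70.0
```

Call:
arm_command([
  [0,0,0,0.002,0,0,0],
  [0,0,0,0.002,0,0,0],
  [0,0,0,0.001,0,0,0],
  [0,0,0,0,0,0,0],
])

```text
time: 11.05
tool_pos: [0.5002, 0.1958, 0.1637]
eef_rot: [-3.142, -0.0, 1.571]
wrist_force: [-0.2, 0.1, -1.1]
opening: 0.0267
finger_force: 70.3
```

Nearly at the rim; next small steps until light contact.

Call:
arm_command([
  [0,0,0,0.001,0,0,0],
  [0,0,0,0,0,0,0],
])

```text
time: 11.25
tool_pos: [0.5004, 0.1958, 0.1634]
eef_rot: [3.141, -0.0, 1.571]
wrist_force: [-2.3, -1.2, 4.8]
opening: 0.0265
finger_force: 71.0
```

Call:
arm_command([
  [0,0,0,0.001,0,0,0],
  [0,0,0,0,0,0,0],
])

```text
time: 11.45
tool_pos: [0.5005, 0.1959, 0.1632]
eef_rot: [3.141, -0.001, 1.571]
wrist_force: [-3.8, -1.0, 10.4]
opening: 0.0269
finger_force: 71.5
```

The key is resting on the rim at about 12 N. I'll turn towards the slot.

Call:
arm_command([
  [0,0,0,0,0,0,-0.022],
  [0,0,0,0,0,0,-0.022],
  [0,0,0,0,0,0,-0.022],
  [0,0,0,0,0,0,-0.022],
  [0,0,0,0,0,0,-0.022],
])

```text
time: 11.95
tool_pos: [0.5011, 0.1963, 0.1631]
eef_rot: [3.139, -0.001, 1.919]
wrist_force: [-0.2, 0.8, 4.8]
opening: 0.0265
finger_force: 70.6
```

Call:
arm_command([
  [0,0,0,0,0,0,-0.016],
  [0,0,0,0,0,0,-0.016],
  [0,0,0,0,0,0,0],
])

```text
time: 12.25
tool_pos: [0.5009, 0.1962, 0.1628]
eef_rot: [3.14, -0.0, 2.018]
wrist_force: [0.3, 1.3, 4.7]
opening: 0.0267
finger_force: 70.5
```

Call:
arm_command([
  [0,0,0,0,0,0,-0.011],
  [0,0,0,0,0,0,0],
])

```text
time: 12.45
tool_pos: [0.5008, 0.1962, 0.1627]
eef_rot: [3.14, -0.0, 2.051]
wrist_force: [1.0, 1.4, 5.7]
opening: 0.0264
finger_force: 70.6
```

Call:
arm_command([
  [0,0,0,0,0,0,-0.011],
  [0,0,0,0,0,0,0],
])

```text
time: 12.65
tool_pos: [0.5007, 0.1961, 0.1625]
eef_rot: [3.14, -0.0, 2.085]
wrist_force: [1.0, 1.6, 5.1]
opening: 0.0264
finger_force: 70.6
```

Call:
arm_command([
  [0,0,0,0,0,0,-0.011],
  [0,0,0,0,0,0,0],
])

```text
time: 12.85
tool_pos: [0.4998, 0.1951, 0.1614]
eef_rot: [-3.14, 0.001, 2.119]
wrist_force: [0.3, -0.4, -1.5]
opening: 0.0264
finger_force: 70.0
```

Call:
arm_command([
  [0,0,0,0,0,0,-0.011],
  [0,0,0,0,0,0,0],
])

```text
time: 13.05
tool_pos: [0.4998, 0.1953, 0.1614]
eef_rot: [-3.14, 0.0, 2.154]
wrist_force: [-0.1, 0.5, -2.2]
opening: 0.0264
finger_force: 69.9
```

Call:
arm_command([
  [0,0,0,0,0,0,-0.011],
  [0,0,0,0,0,0,0],
])

```text
time: 13.25
tool_pos: [0.4999, 0.1955, 0.1616]
eef_rot: [-3.141, 0.0, 2.188]
wrist_force: [0.2, -0.1, -2.0]
opening: 0.0263
finger_force: 69.9
```

The key slipped into the slot at about 31° of turn (z dropped and the force vanished). It should now be near the slot's centre, so I push down.

Call:
arm_command([
  [0,0,0,0.004,0,0,0],
  [0,0,0,0.004,0,0,0],
  [0,0,0,0,0,0,0],
])

```text
time: 13.55
tool_pos: [0.4999, 0.1955, 0.1549]
eef_rot: [-3.141, 0.0, 2.189]
wrist_force: [0.1, 0.1, -1.4]
opening: 0.0263
finger_force: 69.9
```

Call:
arm_command([
  [0,0,0,0.005,0,0,0],
  [0,0,0,0.004,0,0,0],
  [0,0,0,0,0,0,0],
])

```text
time: 13.85
tool_pos: [0.4999, 0.1956, 0.1478]
eef_rot: [-3.141, 0.0, 2.19]
wrist_force: [-0.1, -0.0, -1.0]
opening: 0.0263
finger_force: 69.9
```

Call:
arm_command([
  [0,0,0,0.004,0,0,0],
  [0,0,0,0.004,0,0,0],
  [0,0,0,0.003,0,0,0],
  [0,0,0,0,0,0,0],
], squeeze=90)

```text
time: 14.25
tool_pos: [0.5004, 0.1958, 0.1398]
eef_rot: [3.141, 0.0, 2.19]
wrist_force: [-0.2, -0.4, 3.9]
opening: 0.0262
finger_force: 88.6
```

Call:
arm_command([
  [0,0,0,0.003,0,0,0],
  [0,0,0,0.003,0,0,0],
  [0,0,0,0,0,0,0],
])

```text
time: 14.55
tool_pos: [0.5004, 0.1958, 0.135]
eef_rot: [3.141, 0.0, 2.19]
wrist_force: [-2.1, -0.9, 6.9]
opening: 0.0258
finger_force: 89.0
```

Call:
arm_command([
  [0,0,0,0.0015,0,0,0],
  [0,0,0,0,0,0,0],
])

```text
time: 14.75
tool_pos: [0.5004, 0.1958, 0.134]
eef_rot: [3.141, -0.0, 2.19]
wrist_force: [-1.9, -0.9, 7.3]
opening: 0.0264
finger_force: 89.3
```

Call:
arm_command([
  [0,0,0,0.0012,0,0,0],
  [0,0,0,0,0,0,0],
])

```text
time: 14.95
tool_pos: [0.5005, 0.1958, 0.1336]
eef_rot: [3.141, -0.0, 2.189]
wrist_force: [-3.3, -1.7, 12.8]
opening: 0.0259
finger_force: 90.4
```

Call:
arm_command([
  [0,0,0,0.001,0,0,0],
  [0,0,0,0,0,0,0],
  [0,0,0,0,0,0,0],
])

```text
time: 15.25
tool_pos: [0.5006, 0.1958, 0.1336]
eef_rot: [3.141, -0.001, 2.189]
wrist_force: [-7.1, -3.2, 21.3]
opening: 0.0263
finger_force: 91.2
```

```bash
python3 - <<'E'
from h import *
s=state(); print(np.round(s["tool_pos"],4),np.round(s["wrist_force"],1))
p,d=imaging.grab_frame("scene"); q,_=imaging.grab_frame("wrist")
a=cv2.resize(p[130:210,235:315],(400,400),interpolation=cv2.INTER_CUBIC)
b=cv2.resize(q[130:330,220:420],(400,400),interpolation=cv2.INTER_CUBIC)
save(np.hstack([a,b]),"fin"); print(np.round(state()["wrist_force"],1))
E
```

```text
[0.5006 0.1958 0.1336] [-7.1 -3.2 21.3]
[-6.9 -3.  22. ]
```

View pics/fin.png

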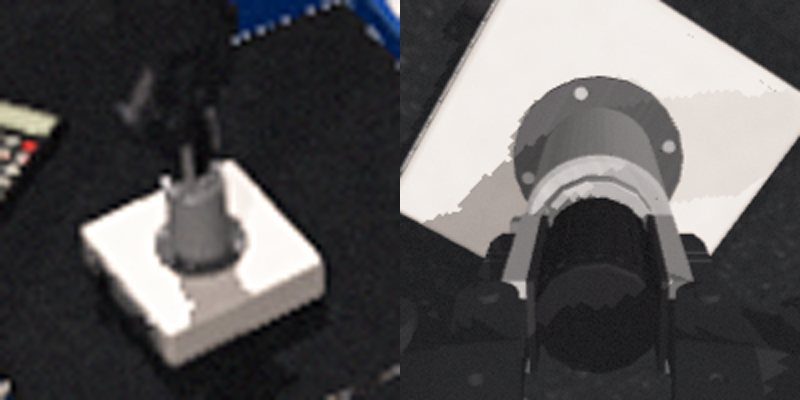

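The collar sits on the hub face with no shaft showing, and the knob is still gripped at a steady push of about 23 N. I'm handing in.

```bash
python3 -c "
from h import *
print(order.job_done())"
```

```text
the job is handed in; nothing more can be done
None
```

The job is handed in after about 15 s of robot time: the keyed spindle is fully home in the hub, collar on the face, still gripped and held down at about 23 N, after entering with its key about 35° off the slot.

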